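Couple the torsion tester's drive chuck to a flatted specimen

TASK

Get the torsion tester ready for its next test: turn the crank until the slot in the steel drive chuck lines up with the flats on the free end of the brass specimen, then slide the drive head along its rails, without forcing it, until it stops and the chuck is fully home over the flats. Then swing the red-balled clamp lever all the way over to lock the head, let go, and leave the other things on the bench as they are.

Things in the scene. Friction and masses are not known exactly. Their poses are not given: they have to be found in the camera images.
- spindle_axis (a point): Centre of the circle that the crank grip's middle runs on, on the level test axis, 140 mm up; rides with the ivory drive head (110 x 120 mm, top 186 mm up). Its y axis points along the rails to the specimen, the way the head slides home; z up; x level, away from the robot. Along +y: crank arm's outer face 43 mm on, casing 83 mm on, chuck's front face 288 mm on.
- crank_grip (a point): Middle of the crank's black sleeve, 25 mm thick, 82 mm long, parallel to the test axis, sticking out of the crank arm away from the casing; its circle about spindle_axis has a radius of 65 mm. The sleeve spins on its pin, so it can be pinched from above and led round without turning the hand. About 4 N turns the crank; it stays where it is left.
- spindle (a joint): Angle q of crank and chuck, which turn as one, rad. The crank grip is 65 mm x (-cos q along x, +sin q along z) from spindle_axis: pi/2 is grip straight up, 0 level towards the robot, pi level away from it. The chuck's slot is at right angles to the crank arm: upright when the arm is level. Starts at 1.05 to 2.05; turns freely beyond both.
- slot (a point): Centre of the front face of the steel drive chuck (80 mm across, 60 mm long), on the test axis. A slot 20 mm wide and 35 mm deep splits the chuck right across; it runs along this point's z axis, which turns with the chuck. Red lines on the chuck's rim mark the slot's ends.
- flats (a point): Centre of the end face of the brass specimen's free head, on the test axis, facing the chuck. The head is 44 mm across with two flats 18 mm apart that run along this point's z axis (x is square to them); the last 6 mm taper to 11 mm thick. The other end is held fast in the torque head.
- specimen (a joint): Angle of the specimen's flats about the same axis and the same way round as spindle, rad; 0 is flats upright, starts at -0.55 to 0.55. Slot and flats line up when spindle equals specimen or specimen + pi (either will do). It is held fast and is not to be turned.
- drive_head (a joint): Slide of the drive head towards the specimen, m. 0 is fully back; 0.085 is the stop, chuck fully home with 32 mm of the flats in the slot. Starts at 0 to 0.03. The specimen's end enters the slot at 0.053. About 7 N moves it, pushed by the crank grip or the casing; it stays where it is left.
- clamp_lever (a joint): Swing v of the clamp lever, rad: 0 open, leaning 35 degrees back towards the crank; 1.22 the stop, fully clamped, leaning 35 degrees towards the specimen. Starts at 0 to 0.2. About 3 N at the ball swings it; it stays where it is left.
- lever_ball (a point): Centre of the red ball, 32 mm across, on the end of the clamp lever, on the drive head's flank away from the robot. It stands higher than the casing, 221 mm up at either end of the swing, 248 mm half-way.
- lever_pivot (a point): Point on the lever's pivot axis in the plane of the ball's swing: 98 mm up, 82 mm from the test axis along spindle_axis x, riding with the drive head. The ball is 150 mm x (sin(v - 0.61) along y, cos(v - 0.61) along z) from it, in spindle_axis's axes.

How it is judged:
By the outcome, as a careful person would: the job done as asked, in the order asked, and still so for the second after the job is handed in, with the robot touching nothing.
It also fails if it takes over 54 s, if anything falls off the work surface, if the arm or the gripper's body presses on something with over 40 N, if the wrist force passes 120 N, or if a joint passes its speed limit or range.

ROBOT

A 6-joint arm with a two-finger parallel gripper is mounted at the origin on the work surface. World frame = base frame: x ahead of the robot, y to its left, z up, the work surface at z = 0. Lengths are in m, angles in rad, forces in N, time in s.
With the tool pointing down it reaches from about 0.375 to 0.9 m from the base axis. Payload 3.1 kg.
Tool frame: the origin (TCP) lies where the fingers leave the gripper's body, on its centre line; the fingertips stand manip.tip_reach ahead of it and the grasp point (between the pads) lies 54 mm ahead of it (manip.tip_reach is the distance from the TCP to the fingertips, in m); z points along the fingers, y is the direction in which the jaws open and shut (so a half turn about z gives the same grasp; the last joint's range is limited). The gripper opens to 85 mm and grips with 20 to 120 N. Pads are 22 mm wide; open, the fingers measure 114 mm over their backs; the gripper's body (76 mm by 85 mm) begins 54 mm behind the grasp point. The pads swing forward as they close: fully open they stand 13 mm farther back than shut.
Start: joints at [1.058, 0.527, 1.433, -0, 1.181, -0.178], TCP at [0.205, 0.59, 0.304] pointing down, gripper open.
Joint ranges: [-3.08, 3.08], [-0.75, 2.2], [0.22, 2.44], [-1.43, 4.57], [0, 2.65], [-2.85, 2.85]. Speed limits (rad/s): [2.79, 2.79, 3.14, 3.14, 3.14, 3.14].

INTERFACE

Orientations are given as a unit quaternion [x, y, z, w].
In Python, from station import manip, cams, order gives the robot as it stands. The module is installed in compiled form; this text tells all that it offers.
- The arm moves only by the tool drive_tool, never from a script. Its arguments are lists of equal length, an entry for each row: "linear": the shift along the tool's x, y, z in mm, a list of three; "rot": the turn, a rotation vector about the tool's x, y, z in degrees, a list of three; "hand": the finger opening in mm, from 0 to 85.4. A call has 1 to 20 rows; each row shifts and turns the pose as measured when the row begins, along the tool's axes as they then stand; what a row does not reach is not made up. A row lasts 1/12 s, in which the tool goes at most 41.7 mm and 7.16 degrees, less where a joint would pass 70% of its speed; a pose out of reach is approached as far as the arm can. A call with a gripper value outside its range is refused whole. The fingers move at their own pace and stop on an object; "force" is the grip in N (left out, the last holds). Time passes only in rows, so rows that do not move let the fingers close. It gives the time, the measured TCP pose, the force and the opening at its end, in the units of the state.
- manip.sense(): the state, without advancing time (a new reading comes with each control period).
- cams.snapshot(name): name is "scene" or "top" or "wrist"; returns the picture (400x640x3 uint8, red, green, blue); there is no depth.
- cams.camera_model(name): a dict with "vfov" (degrees; the focal length in pixels is half the picture's height over the tangent of half this angle, whatever the lens; pixels are square), "cx", "cy" (the principal point, pixels), "k1" (the pictures are not rectified: a ray, as slopes to the right and down, at radius r is drawn at 1 + k1 r^2 times it, then the intrinsics apply), "rvec" (rotation vector, rad) and "tvec" (3), from world to camera coordinates, as OpenCV has them. Camera axes: x right, y down, z forward; pixel columns grow to the right and rows downward; lengths in m; the calibration is good to about 2 mm. A picture is of the moment at which its call begins: read the wrist's pose just before it. camera_model takes no time and is no camera call; for the wrist camera it gives the pose at the moment of the call.
- order.sign_off(): hands the job in, once; it reports no verdict.
Trained networks look in the newest picture that a camera, given by its name, has taken for a name from the list of things; names that differ only in an ending like _2 or _b are one class to them, and where a whole thing is asked for, a point or a joint stands for the part that bears it (a point fixed in the world has none). Each returns a list of dicts, best first, with "score" (0 to 1); they miss things now and then, are a little off and sometimes report something else, mostly with a low value. They report only what shows in the picture. A call takes as long as a camera call.
- cams.regions_of(label, camera): "pixels" (400x640 bool, what is visible of it) and "rect" ([left, top, right, bottom] in pixels, round what is visible of it).
- cams.spot_point(label, camera): "at" ([column, row] in pixels: a listed point, or the origin of a listed thing).
The state is a dict: "t": time; "q": joint angles; "qd": joint speeds; "tau": joint torques, N m; "tcp_pos": TCP position; "tool_rot": TCP orientation; "force": force on the tool from outside, world axes, zero at the start; "ft_torque": the same for the moment, N m; "finger_gap": opening from 0.0 (shut) to 1.0 (fully open).
Only numpy, scipy, OpenCV 4.12 (cv2) and the standard library are available. Lean on these libraries where they do the work, as an engineer would, in place of code of your own. Each camera call takes 0.05 s, during which the arm holds its last target. There are 200 camera calls.

## Working session

There is one attempt and no reset: what is moved stays moved. The work goes in short steps, Python scripts to look and compute and a tool call to move; the robot and the scene stay as the last step left them, time stands still between calls to the robot, and variables do not carry over. Pictures are saved under pics/ and viewed, about 8 in all and at most 12, crops included, and the job is handed in when it is done.

Besides the shell and the picture viewer there is one more tool, called after ">>>" by a JSON object that holds its "op" and its "data". drive_tool: Moves the arm, as the interface text tells. Its arguments: {"type":"object","properties":{"linear":{"type":"array","items":{"type":"array","items":{"type":"number"}}},"rot":{"type":"array","items":{"type":"array","items":{"type":"number"}}},"hand":{"type":"array","items":{"type":"number"}},"force":{"type":"number"}},"required":["linear","rot","hand"]}

```bash
mkdir -p pics
cat > h.py <<'E'
import numpy as np, cv2
from scipy.spatial.transform import Rotation as R
from station import manip, cams, order
def K(n):
    m=cams.camera_model(n); f=200/np.tan(np.radians(m['vfov'])/2); return m,f
def ray(n,px):
    m,f=K(n); d=np.array([(px[0]-m['cx'])/f,(px[1]-m['cy'])/f]); u=d.copy()
    for _ in range(30): u=d/(1+m['k1']*(u@u))
    Rm=R.from_rotvec(m['rvec']).as_matrix(); o=-Rm.T@np.array(m['tvec']); v=Rm.T@np.array([u[0],u[1],1]); return o,v
def onplane(n,px,p0,nrm):
    o,v=ray(n,px); nrm=np.array(nrm,float); return o+v*((np.array(p0)-o)@nrm)/(v@nrm)
def proj(n,P):
    m,f=K(n); c=R.from_rotvec(m['rvec']).as_matrix()@np.array(P)+np.array(m['tvec']); u=c[:2]/c[2]; u=u*(1+m['k1']*(u@u)); return u*f+[m['cx'],m['cy']]
def tri(a,b):
    A=np.zeros((3,3));y=np.zeros(3)
    for o,v in (a,b):
        v=v/np.linalg.norm(v);M=np.eye(3)-np.outer(v,v);A+=M;y+=M@o
    return np.linalg.solve(A,y)
def save(n,f): 
    im=cams.snapshot(n); cv2.imwrite('pics/'+f,im[:,:,::-1]); return im
E
python3 - <<'E'
from h import *
s=manip.sense(); print(s['tcp_pos'],s['tool_rot'],manip.tip_reach,s['t'])
L=['spindle_axis','crank_grip','slot','flats','lever_ball','lever_pivot']
pts={}
for c in('scene','top'):
    save(c,c+'1.png')
    for l in L:
        r=cams.spot_point(l,c)
        if r: pts[l,c]=r[0]['at']
        print(c,l,[(np.round(x['at']),round(x['score'],2)) for x in r[:2]])
H=dict(spindle_axis=.14,slot=.14,flats=.14)
for l in L:
    if (l,'scene') in pts and (l,'top') in pts: print(l,tri(ray('scene',pts[l,'scene']),ray('top',pts[l,'top'])))
    for c in('scene','top'):
        if l in H and (l,c) in pts: print(l,c,onplane(c,pts[l,c],[0,0,H[l]],[0,0,1]))
E
```

```text
[0.204444   0.59000347 0.302915  ] [ 1.66112995e-01  9.86106087e-01 -1.05051162e-03 -3.92437874e-04] 0.0726 0.0
scene spindle_axis [(array([249., 176.]), 0.57)]
scene crank_grip [(array([229., 157.]), 0.93)]
scene slot [(array([388., 231.]), 0.59)]
scene flats [(array([411., 239.]), 0.55)]
scene lever_ball [(array([263., 176.]), 0.77)]
scene lever_pivot [(array([304., 260.]), 0.73)]
top spindle_axis []
top crank_grip [(array([394., 176.]), 0.62)]
top slot []
top flats []
top lever_ball [(array([330., 136.]), 0.87)]
top lever_pivot [(array([285., 162.]), 0.77)]
spindle_axis scene [ 0.51540597 -0.19209254  0.14      ]
crank_grip [ 0.55786161 -0.19132861  0.2037083 ]
slot scene [0.53341215 0.09391121 0.14      ]
flats scene [0.53323449 0.1332682  0.14      ]
lever_ball [ 0.61467622 -0.07967042  0.23323367]
lever_pivot [ 0.61465033 -0.00780674  0.09654558]
```

View pics/scene1.png

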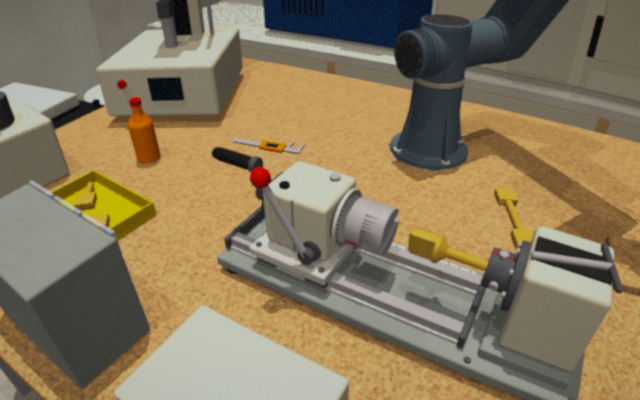

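View pics/top1.png

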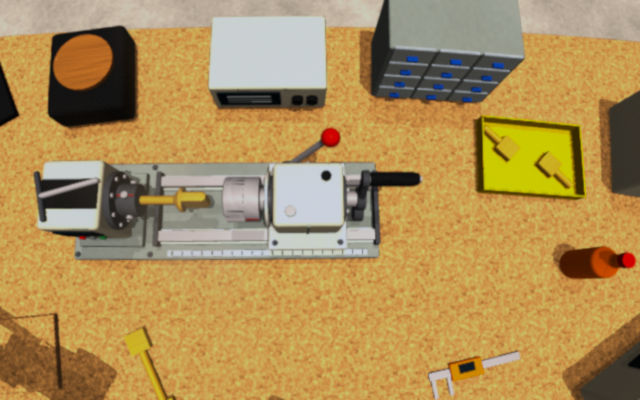

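The scene view (from the far side) shows the drive head at about (310,215), chuck (370,222), brass flats (425,243) and red ball (260,177). The top view shows the rails running along world y, crank grip at (400,179) and ball at (331,137). Next, the yaw, and the wrist camera's mounting.

```bash
python3 - <<'E'
from h import *
for a,b,z in [((78,258),(378,257),.015),((160,166),(375,164),.015),((150,196),(320,178),.14)]:
    A=onplane('top',a,[0,0,z],[0,0,1]);B=onplane('top',b,[0,0,z],[0,0,1]); print(A,B,'yaw',np.degrees(np.arctan2((A-B)[0],(A-B)[1])))
m,f=K('wrist');o,v=ray('wrist',(m['cx'],m['cy']))
s=manip.sense();Rt=R.from_quat(s['tool_rot'])
print(f,m['k1'],'cam in tool',Rt.inv().apply(o-s['tcp_pos']),'fwd',Rt.inv().apply(v)); o2,v2=ray('wrist',(m['cx']+100,m['cy']));print('right',Rt.inv().apply(v2-v))
print(Rt.as_matrix())
for c in('scene','top'): print(c,ray(c,(320,200))[0])
E
python3 - <<'E'
import cv2
i=cv2.imread('pics/scene1.png')[140:300,200:460]
j=cv2.imread('pics/top1.png')[110:270,120:430]
cv2.imwrite('pics/crop1.png',cv2.resize(i,None,fx=3,fy=3,interpolation=2))
E
```

```text
[0.43607247 0.42881385 0.015     ] [ 0.4329822  -0.19226523  0.015     ] yaw 0.2850814721604752
[0.63095517 0.26536789 0.015     ] [ 0.63143503 -0.1949724   0.015     ] yaw -0.059725849267414186
[0.53941879 0.23520344 0.14      ] [ 0.56954544 -0.06925617  0.14      ] yaw -5.651092719034267
348.44188267668784 0.02359309249084033 cam in tool [ 0.08451499 -0.00058409 -0.07058654] fwd [-3.27221346e-01 -7.01604850e-04  9.44947458e-01]
right [3.21245263e-05 2.86437352e-01 2.23798333e-04]
[[-9.44805660e-01  3.27631291e-01  4.71589984e-05]
 [ 3.27631294e-01  9.44805657e-01  7.53688560e-05]
 [-1.98628929e-05  8.66596854e-05 -9.99999996e-01]]
scene [1.04098081 0.26882029 0.58685428]
top [ 0.39178338 -0.03188321  0.84170584]
```

View pics/crop1.png

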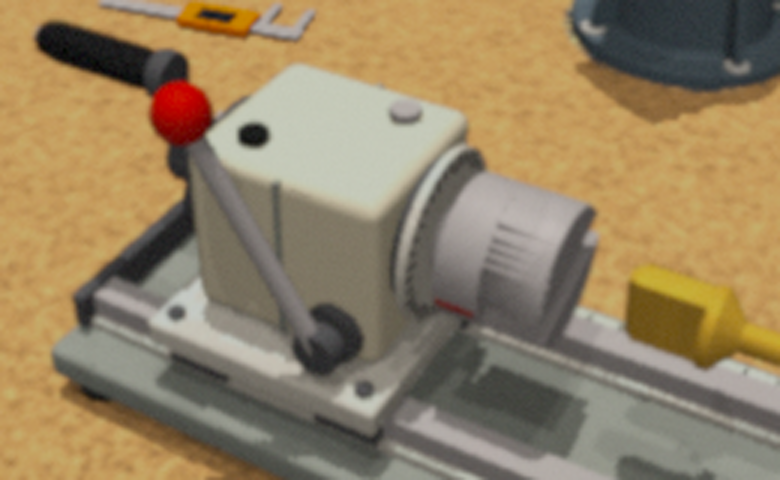

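Rails run along world y (yaw about 0), with the axis at x≈0.533. I'll look at the flats and chuck with the wrist camera from an oblique position.

```bash
cat > plan.py <<'E'
from h import *
import json,sys
def Rt(yaw,tilt=0): # tool x at world yaw, pointing down, then turned about tool y
    x=np.array([np.cos(yaw),np.sin(yaw),0]);z=np.array([0,0,-1.]);return R.from_matrix(np.stack([x,np.cross(z,x),z],1))*R.from_euler('y',tilt,degrees=True)
def rows(p1,r1,n=None,p0=None,r0=None):
    s=manip.sense(); p0=np.array(s['tcp_pos']) if p0 is None else p0; r0=R.from_quat(s['tool_rot']) if r0 is None else r0
    p1=np.array(p1);rv=(r0.inv()*r1).as_rotvec(degrees=True)
    N=n or int(np.ceil(max(np.linalg.norm(p1-p0)/.037,np.linalg.norm(rv)/6.9)))
    L=[]
    for i in range(N):
        r=r0*R.from_rotvec(rv*i/N,degrees=True); L.append(np.round(r.inv().apply((p1-p0)/N)*1000,1).tolist())
    print(N,json.dumps(L)); print(np.round(rv/N,2).tolist())
E
python3 -c "
from plan import *
rows([.485,.072,.292],Rt(np.radians(225),-25))"
```

```text
16 [[-27.2, -24.9, 0.7], [-25.4, -26.7, 1.0], [-23.4, -28.4, 1.2], [-21.4, -30.0, 1.3], [-19.3, -31.4, 1.3], [-17.0, -32.6, 1.2], [-14.7, -33.8, 1.1], [-12.3, -34.7, 0.9], [-9.9, -35.5, 0.7], [-7.4, -36.1, 0.3], [-4.9, -36.5, -0.1], [-2.4, -36.8, -0.5], [0.1, -36.8, -1.1], [2.6, -36.7, -1.7], [5.1, -36.4, -2.3], [7.5, -36.0, -3.0]]
[-0.87, -1.39, -3.94]
```

>>> {"op": "drive_tool", "data": {"linear": [[-27,-25,1],[-25,-27,1],[-23,-28,1],[-21,-30,1],[-19,-31,1],[-17,-33,1],[-15,-34,1],[-12,-35,1],[-10,-35,1],[-7,-36,0],[-5,-36,0],[-2,-37,-1],[0,-37,-1],[3,-37,-2],[5,-36,-2],[7,-36,-3],[0,0,0]], "rot": [[-0.9,-1.4,-4],[-0.9,-1.4,-4],[-0.9,-1.4,-4],[-0.9,-1.4,-4],[-0.9,-1.4,-4],[-0.9,-1.4,-4],[-0.9,-1.4,-4],[-0.9,-1.4,-4],[-0.9,-1.4,-4],[-0.9,-1.4,-4],[-0.9,-1.4,-4],[-0.9,-1.4,-4],[-0.9,-1.4,-4],[-0.9,-1.4,-4],[-0.9,-1.4,-4],[-0.9,-1.4,-4],[0,0,0]], "hand": [85,85,85,85,85,85,85,85,85,85,85,85,85,85,85,85,85]}}

```text
t: 2.12
tcp_pos: [0.4624, 0.128, 0.2945]
tool_rot: [-0.339, 0.918, 0.082, 0.19]
force: [0.1, 0.3, -0.6]
finger_gap: 0.996
```

Run:
```python
from h import *
im=save('wrist','w1.png')
for l in ('slot','flats'):
    r=cams.spot_point(l,'wrist');print(l,[(np.round(x['at']),round(x['score'],2)) for x in r[:2]])
    if r: print(onplane('wrist',r[0]['at'],[0.533,0,0.14],[0,0,1]))
print(manip.sense()['tcp_pos'],proj('wrist',[.533,.133,.14]))
```

```text
slot []
flats [(array([255., 191.]), 0.93)]
[0.5281284  0.13656299 0.14      ]
[0.45821134 0.13229781 0.29395354] [246.53221555 192.5719766 ]
```

View pics/w1.png

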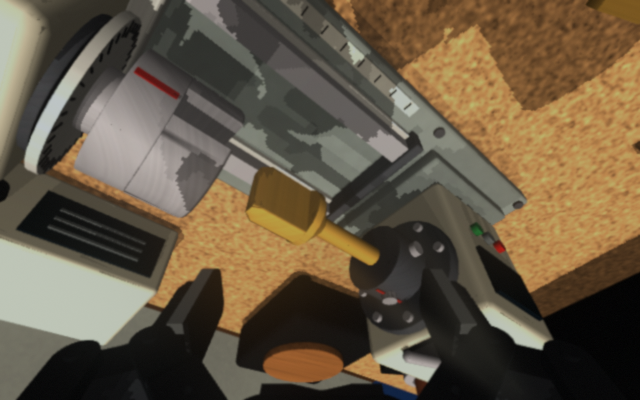

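The wrist view shows the brass head at (280,205), with one flat facing up and robotward, its tapered end at left (255,190), and the red slot mark at (157,82) on the chuck. I'll zoom in with model overlays for candidate angles.

```bash
cat > ov.py <<'E'
from h import *
def head(q,yf,ax=.533,az=.14):
    # flats model: two flat outlines (thickness coords), u along flats width, t thickness; angle q same sense as spindle
    # grip dir for q: (-cos q, sin q); slot direction is at right angles: z-axis dir at q=0 -> (0,1); rotated: (sin q, cos q)
    zd=np.array([np.sin(q),0,np.cos(q)]); xd=np.array([np.cos(q),0,-np.sin(q)])
    c=np.array([ax,yf,az]); S=[]
    w=np.sqrt(.022**2-.009**2); wt=np.sqrt(.022**2-.0055**2)
    for s in(-1,1):
        a=[c+xd*s*.0055+zd*u*wt for u in(-1,1)]; b=[c+xd*s*.009+zd*u*w+np.array([0,.006,0]) for u in(-1,1)]; d=[p+np.array([0,.026,0]) for p in b]
        S+= [[a[0],a[1],b[1],b[0],a[0]],[b[0],d[0],d[1],b[1]]]
    return S
E
python3 - <<'E'
from ov import *
im=cv2.imread('pics/w1.png'); tiles=[]
for q in (None,-.4,-.2,0,.2,.4):
    x0,y0,k=225,150,3.5
    t=cv2.resize(im[y0:y0+75,x0:x0+75],None,fx=k,fy=k,interpolation=2)
    if q is not None:
        for S in head(q,.1345,.530):
            p=np.array([(proj('wrist',P)-[x0,y0]+.5)*k for P in S]); cv2.polylines(t,[np.int32(p)],False,(255,0,0),1,cv2.LINE_AA)
        cv2.putText(t,str(q),(5,255),0,.5,(0,0,255),1)
    tiles.append(t)
cv2.imwrite('pics/ov1.png',np.vstack([np.hstack(tiles[:3]),np.hstack(tiles[3:])]))
E
```

```text
(no output)
```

View pics/ov1.png

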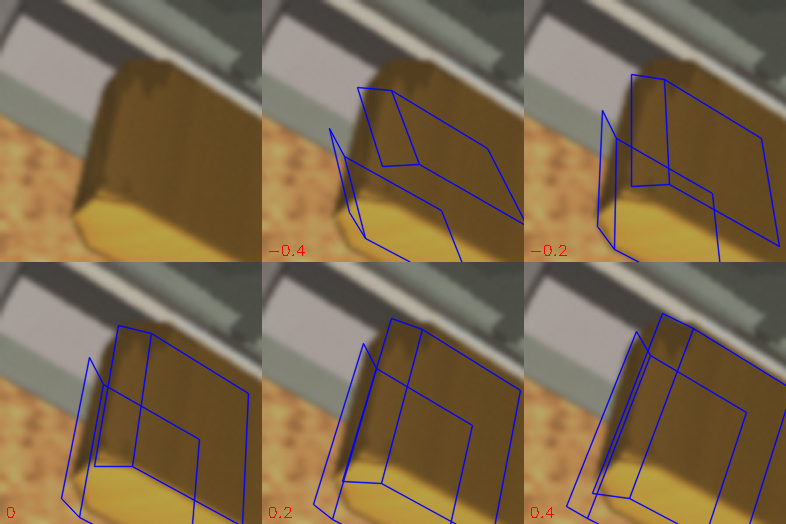

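The overlay suggests about +0.2, but the end face isn't visible. I'll move about 90 mm in −y to see it.

```bash
python3 -c "
from plan import *
rows([.50,.05,.285],Rt(np.radians(230),-30))"
```

```text
3 [[7.7, -29.9, -1.0], [9.2, -29.5, -1.8], [10.6, -28.9, -2.6]]
[-0.88, -2.08, -2.91]
```

>>> {"op": "drive_tool", "data": {"linear": [[8,-30,-1],[9,-30,-2],[11,-29,-3],[0,-5,0],[0,0,0]], "rot": [[-0.9,-2.1,-3],[-0.9,-2.1,-3],[-0.9,-2.1,-3],[0,0,0],[0,0,0]], "hand": [85,85,85,85,85]}}

```text
t: 2.68
tcp_pos: [0.5188, 0.1051, 0.3272]
tool_rot: [-0.392, 0.896, 0.087, 0.189]
force: [0.0, 0.1, -0.1]
finger_gap: 0.993
```

Run:
```python
from h import *
im=save('wrist','w2.png')
for l in ('slot','flats'):
    r=cams.spot_point(l,'wrist');print(l,[(np.round(x['at']),round(x['score'],2)) for x in r[:2]])
    if r: print(onplane('wrist',r[0]['at'],[0.533,0,0.14],[0,0,1])); c=r[0]['at']
print(manip.sense()['tcp_pos'],proj('wrist',[.533,.133,.14]))
x,y=[int(v) for v in proj('wrist',[.533,.12,.14])]
x0,y0=max(0,x-110),max(0,y-80); print(x0,y0)
cv2.imwrite('pics/w2c.png',cv2.resize(im[y0:y0+140,x0:x0+190,::-1],None,fx=4,fy=4,interpolation=2))
```

```text
slot []
flats [(array([326., 128.]), 0.82)]
[0.53154706 0.12837943 0.14      ]
[0.51707139 0.10546021 0.32636027] [328.39551361 133.77335732]
206 42
```

View pics/w2c.png

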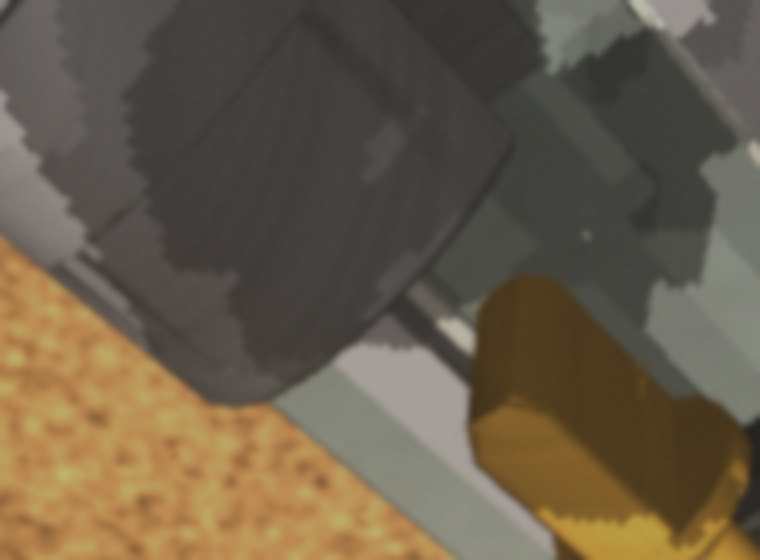

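Run:
```python
from ov import *
from scipy.optimize import least_squares
px=lambda c:np.array(c)/4.-.5+[206,42]
obs=dict(E=(475,425),F=(520,405),G=(690,540),f=(560,285),g=(680,395))
def model(p):
    q,ax,yf=p; S=head(q,yf,ax); 
    # s=-1 : S[0]=[a0,a1,b1,b0], S[1]=[b0,d0,d1,b1]
    return dict(E=S[0][1],F=S[0][2],G=S[1][2],f=S[0][3],g=S[1][1])
def res(p,skip=''): 
    M=model(p); return np.concatenate([proj('wrist',M[k])-px(obs[k]) for k in obs if k not in skip])
for skip in('','E','fg','G','g'):
    r=least_squares(lambda p:res(p,skip),[.2,.533,.133],x_scale=[.1,.01,.01]); print(skip,np.round(r.x,4),np.round(r.fun,1))
im=cv2.imread('pics/w2.png');T=[]
p0=least_squares(res,[.2,.533,.133]).x
for dq in(None,-.1,0,.1):
    x0,y0,k=310,95,4.5; t=cv2.resize(im[y0:y0+85,x0:x0+85],None,fx=k,fy=k,interpolation=2)
    if dq is not None:
        f=least_squares(lambda v:res([p0[0]+dq,*v]),p0[1:]).x
        for S in head(p0[0]+dq,f[1],f[0]): cv2.polylines(t,[np.int32([(proj('wrist',P)-[x0,y0]+.5)*k for P in S])],False,(255,0,0),1,cv2.LINE_AA)
    T.append(t)
cv2.imwrite('pics/ov2.png',np.vstack([np.hstack(T[:2]),np.hstack(T[2:])])[:,:800])
s=manip.sense();print(R.from_quat(s['tool_rot']).as_matrix().round(2))
```

```text
[0.2328 0.5303 0.1322] [  7.7   0.4   6.4   7.4 -12.6  -4.3   3.1   0.   -5.8  -5.6]
E [0.1672 0.5297 0.1337] [10.   6.7 -9.2 -5.   3.6  1.2 -5.4 -4.6]
fg [0.3468 0.5272 0.1307] [  6.8  -1.5   5.6   5.8 -13.2  -5.7]
G [0.3184 0.5309 0.1299] [ 2.6  0.4  1.3  7.6  2.  -1.9 -6.6 -7.2]
g [0.1819 0.531  0.131 ] [  6.8  -1.1   5.5   5.7 -13.3  -5.8   0.2  -0.2]
[[-0.62 -0.74  0.27]
 [-0.67  0.68  0.3 ]
 [-0.41  0.01 -0.91]]
```

View pics/ov2.png

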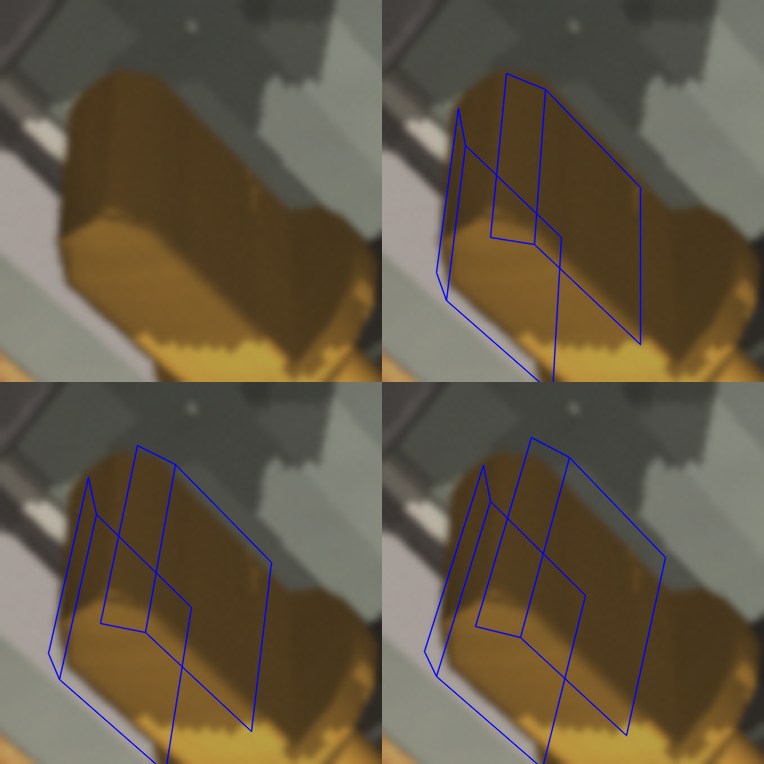

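I had misread the end: the dark strip is the 11 mm end face and the next band is the taper. I'll refit with the right corners.

Run:
```python
from ov import *
from scipy.optimize import least_squares
px=lambda c:np.array(c)/4.5-.5+[310,95]
obs=dict(a1=(107,207),b1=(155,232),b0=(158,73),a0=(113,72),A1=(60,240),B1=(68,283))
def model(p):
    q,ax,yf=p[:3]; S=head(q,yf,ax,p[3] if len(p)>3 else .14)
    return dict(a0=S[0][0],a1=S[0][1],b1=S[0][2],b0=S[0][3],A1=S[2][1],B1=S[2][2])
def res(p,skip=()): 
    M=model(p); return np.concatenate([proj('wrist',M[k])-px(obs[k]) for k in obs if k not in skip])
for skip in((),('a0',),('b0',),('b0','a0'),('A1','B1')):
  for x in ([.1,.533,.133],[.1,.533,.133,.14]):
    r=least_squares(lambda p:res(p,skip),x,x_scale=[.1,.01,.01,.01][:len(x)]); print(skip,np.round(r.x,4),np.round(r.fun,1))
im=cv2.imread('pics/w2.png');T=[]
p0=least_squares(res,[.1,.533,.133,.14]).x
for dq in(-.1,0,.1):
    x0,y0,k=310,95,3; t=cv2.resize(im[y0:y0+85,x0:x0+85],None,fx=k,fy=k,interpolation=2)
    f=least_squares(lambda v:res([p0[0]+dq,*v]),p0[1:]).x
    for S in head(p0[0]+dq,*[f[i] for i in(1,0,2)]): cv2.polylines(t,[np.int32([(proj('wrist',P)-[x0,y0]+.5)*k for P in S])],False,(255,0,0),1,cv2.LINE_AA)
    T.append(t)
cv2.imwrite('pics/ov3.png',np.hstack(T))
```

```text
() [0.0605 0.5297 0.1298] [ 1.1  1.4  0.3 -2.5 -0.9  0.7  0.3 -2.5 -0.6  2.8 -0.2  0.1]
() [0.0838 0.5339 0.1354 0.1291] [ 0.8  1.4 -0.5 -2.6 -0.8  1.5  0.9 -1.6 -0.3  2.2 -0.  -1. ]
('a0',) [0.0942 0.529  0.1296] [ 0.9  1.2  0.1 -2.6  0.3 -0.4 -0.9  2.4 -0.4 -0.5]
('a0',) [0.1095 0.5316 0.1332 0.1331] [ 0.7  1.4 -0.3 -2.5  0.4  0.2 -0.6  2.  -0.2 -1.1]
('b0',) [0.0393 0.5302 0.1299] [ 1.1  1.3  0.3 -2.7 -0.6 -1.8 -0.6  3.  -0.3  0.3]
('b0',) [0.0668 0.5365 0.1382 0.1239] [ 0.7  1.5 -0.8 -2.5  0.1 -0.3 -0.1  2.2  0.1 -1. ]
('b0', 'a0') [0.2073 0.5268 0.1297] [ 0.8  1.8  0.1 -1.8 -0.8  1.7 -0.1 -1.7]
('b0', 'a0') [0.2117 0.5262 0.1292 0.141 ] [ 0.8  1.8  0.2 -1.8 -0.8  1.7 -0.2 -1.7]
('A1', 'B1') [0.071  0.5302 0.1301] [ 0.7  2.3 -0.1 -1.6 -0.9  1.3  0.3 -2. ]
('A1', 'B1') [0.0785 0.5317 0.1323 0.1357] [ 0.6  2.1 -0.4 -1.8 -0.8  1.5  0.6 -1.8]
```

View pics/ov3.png

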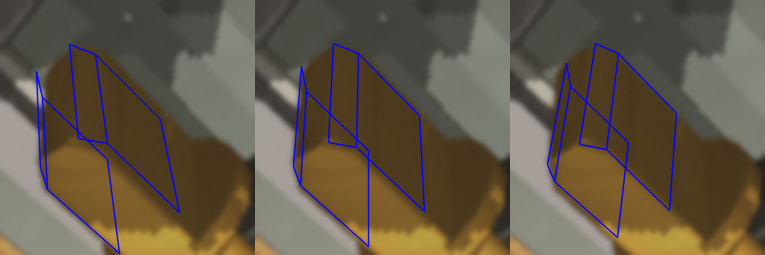

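Flats ≈ 0.10 ± 0.1 rad, well inside the taper's capture range of about 0.2. I'll go to the crank with jaws along x and tool x along +y, stopping to hover above the grip.

```bash
python3 -c "
from plan import *
rows([.555,-.20,.36],Rt(np.pi/2,0))"
```

```text
21 [[8.0, -11.2, -5.4], [6.7, -12.1, -5.1], [5.4, -12.9, -4.7], [3.9, -13.5, -4.4], [2.4, -14.0, -4.0], [0.9, -14.3, -3.7], [-0.7, -14.4, -3.3], [-2.3, -14.3, -3.0], [-3.9, -14.0, -2.7], [-5.4, -13.5, -2.4], [-6.8, -12.9, -2.1], [-8.2, -12.1, -1.9], [-9.5, -11.1, -1.7], [-10.7, -10.0, -1.5], [-11.7, -8.8, -1.4], [-12.6, -7.5, -1.3], [-13.4, -6.1, -1.2], [-14.0, -4.6, -1.2], [-14.4, -3.0, -1.3], [-14.6, -1.4, -1.3], [-14.7, 0.2, -1.5]]
[1.37, 0.5, 6.42]
```

>>> {"op": "drive_tool", "data": {"linear": [[8,-11,-5],[7,-12,-5],[5,-13,-5],[4,-13,-4],[2,-14,-4],[1,-14,-4],[-1,-14,-3],[-2,-14,-3],[-4,-14,-3],[-5,-13,-2],[-7,-13,-2],[-8,-12,-2],[-9,-11,-2],[-11,-10,-1],[-12,-9,-1],[-13,-7,-1],[-13,-6,-1],[-14,-5,-1],[-14,-3,-1],[-15,-1,-1]], "rot": [[1.4,0.5,6.6],[1.4,0.5,6.6],[1.4,0.5,6.6],[1.4,0.5,6.6],[1.4,0.5,6.6],[1.4,0.5,6.6],[1.4,0.5,6.6],[1.4,0.5,6.6],[1.4,0.5,6.6],[1.4,0.5,6.6],[1.4,0.5,6.6],[1.4,0.5,6.6],[1.4,0.5,6.6],[1.4,0.5,6.6],[1.4,0.5,6.6],[1.4,0.5,6.6],[1.4,0.5,6.6],[1.4,0.5,6.6],[1.4,0.5,6.6],[1.4,0.5,6.6]], "hand": [85,85,85,85,85,85,85,85,85,85,85,85,85,85,85,85,85,85,85,85]}}

```text
t: 4.5
tcp_pos: [0.4965, -0.1668, 0.33]
tool_rot: [0.721, 0.691, -0.015, -0.037]
force: [0.7, -0.2, -0.1]
finger_gap: 0.995
```

```bash
python3 -c "
from plan import *
print(manip.sense()['tcp_pos'])
rows([.555,-.20,.33],Rt(np.pi/2,0))"
```

```text
[ 0.49646812 -0.16679914  0.32996609]
2 [[-15.3, 29.8, -2.7], [-16.0, 29.6, -1.4]]
[-2.12, -0.92, -1.22]
```

>>> {"op": "drive_tool", "data": {"linear": [[-15,30,-3],[-16,30,-1],[0,3,0],[0,0,0]], "rot": [[-2.1,-0.9,-1.2],[-2.1,-0.9,-1.2],[0,0,0],[0,0,0]], "hand": [85,85,85,85]}}

```text
t: 4.83
tcp_pos: [0.5557, -0.1984, 0.3251]
tool_rot: [0.709, 0.706, -0.002, -0.005]
force: [-1.2, -0.5, -0.5]
finger_gap: 0.992
```

Run:
```python
from plan import *
s=manip.sense();print(s['tcp_pos'],s['t'])
im=save('wrist','w3.png')
r=cams.regions_of('crank_grip','wrist');print(r[0]['rect'],r[0]['score'],r[0]['pixels'].sum()) if r else 0
P=cams.spot_point('crank_grip','wrist')
for a in P[:1]: print(a['at'],a['score'],onplane('wrist',a['at'],[0,0,.204],[0,0,1]))
if r:
    ys,xs=np.nonzero(r[0]['pixels']);c=[xs.mean(),ys.mean()];print(c,onplane('wrist',c,[0,0,.204],[0,0,1]))
    for y in np.percentile(ys,[2,98]): print(onplane('wrist',[c[0],y],[0,0,.204],[0,0,1]))
# sharp scene: two-camera triangulation
for l in('crank_grip','lever_ball','lever_pivot'):
    q={}
    for c in('scene','top','wrist'):
        cams.snapshot(c);z=cams.spot_point(l,c)
        if z: q[c]=z[0]['at']
    k=list(q);print(l,{a:np.round(q[a]).tolist() for a in q},[ (k[i][0]+k[j][0],tri(ray(k[i],q[k[i]]),ray(k[j],q[k[j]])).round(4).tolist()) for i in range(len(k)) for j in range(i)])
rows([.555,-.20,.265],Rt(np.pi/2,0))
```

```text
[ 0.55574536 -0.19842135  0.3251018 ] 4.8333
[296.4, 151.1, 339.2, 283.2] 0.56 5399
[319.1, 218.1] 0.87 [ 0.55210015 -0.19197401  0.204     ]
[np.float64(317.22726430820524), np.float64(213.09575847379145)] [ 0.55100939 -0.18878618  0.204     ]
[ 0.55128577 -0.15171292  0.204     ]
[ 0.5506861 -0.2326969  0.204    ]
crank_grip {'scene': [229.0, 159.0], 'wrist': [321.0, 214.0]} [('ws', [0.5556, -0.1949, 0.1976])]
lever_ball {'scene': [261.0, 176.0], 'top': [329.0, 137.0]} [('ts', [0.6143, -0.0811, 0.2315])]
lever_pivot {'scene': [304.0, 258.0], 'top': [284.0, 163.0]} [('ts', [0.6126, -0.0069, 0.0999])]
2 [[-0.4, -0.4, 30.7], [-0.3, -0.5, 30.7]]
[-0.21, -0.1, -0.13]
```

The grip is at (0.552, −0.192, 0.202), which fits the 65 mm radius with q≈1.9. I'll descend and pinch.

>>> {"op": "drive_tool", "data": {"linear": [[0,-2,23],[0,-1,23],[0,0,20],[0,0,2],[0,0,0],[0,0,0],[0,0,0],[0,0,0],[0,0,0],[0,0,0]], "rot": [[-0.2,-0.1,-0.1],[-0.2,-0.1,-0.1],[0,0,0],[0,0,0],[0,0,0],[0,0,0],[0,0,0],[0,0,0],[0,0,0],[0,0,0]], "hand": [85,85,85,50,20,10,10,10,10,10], "force": 30}}

```text
t: 6.72
tcp_pos: [0.5547, -0.2006, 0.2606]
tool_rot: [0.707, 0.707, 0.0, 0.004]
force: [-0.2, 0.3, -5.0]
finger_gap: 0.279
```

>>> {"op": "drive_tool", "data": {"linear": [[0,-6.2,-2.1],[0,-6.3,-1.5],[0,-6.5,-0.8],[0,-6.5,-0.2],[0,-6.5,0.5],[0,-6.4,1.1],[0,0,0]], "rot": [[0,0,0],[0,0,0],[0,0,0],[0,0,0],[0,0,0],[0,0,0],[0,0,0]], "hand": [10,10,10,10,10,10,10]}}

```text
t: 7.3
tcp_pos: [0.5167, -0.2005, 0.2634]
tool_rot: [0.708, 0.706, 0.005, 0.009]
force: [2.3, -0.1, -11.8]
finger_gap: 0.281
```

>>> {"op": "drive_tool", "data": {"linear": [[0,-6.2,2.5],[0,-6,3],[0,-5.8,3.5],[0,-5.4,4],[0,-5,4.3],[0,-4.6,4.7],[0,-4.1,5],[0,0,0]], "rot": [[0,0,-0.3],[0,0,-0.3],[0,0,0],[0,0,0],[0,0,0],[0,0,0],[0,0,0],[0,0,0]], "hand": [10,10,10,10,10,10,10,10]}}

```text
t: 7.97
tcp_pos: [0.4794, -0.2004, 0.2407]
tool_rot: [0.705, 0.709, 0.008, 0.014]
force: [4.5, 1.4, -5.7]
finger_gap: 0.278
```

>>> {"op": "drive_tool", "data": {"linear": [[0,-3.7,5.5],[0,-3.2,5.8],[0,-2.5,6.1],[0,-1.9,6.3],[0,-1.3,6.4],[0,-0.4,3.2],[0,0,0]], "rot": [[0.3,0.1,-0.1],[0.3,0.1,-0.1],[0.3,0.1,0],[0.3,0.1,0],[0.3,0,0],[0,0,0],[0,0,0]], "hand": [10,10,10,10,10,10,10]}}

```text
t: 8.55
tcp_pos: [0.4666, -0.2009, 0.2029]
tool_rot: [0.705, 0.71, 0.001, 0.001]
force: [3.0, 3.2, 2.6]
finger_gap: 0.281
```

By geometry q is ≈0.03–0.1. I'll raise the grip a few mm, release, and look down on slot and flats together.

>>> {"op": "drive_tool", "data": {"linear": [[0,0,-4],[0,0,0],[0,0,0],[0,0,0],[0,0,0],[0,0,0],[0,0,-35],[0,0,-38],[0,0,-38],[36,6,0],[38,8,0],[38,8,0],[38,8,0],[38,9,0],[38,9,0],[38,9,0],[38,9,0],[0,0,0],[0,0,0]], "rot": [[0,0,0],[0,0,0],[0,0,0],[0,0,0],[0,0,0],[0,0,0],[0,0,0],[0,0,0],[0,0,0],[0,0,0],[0,0,0],[0,0,0],[0,0,0],[0,0,0],[0,0,0],[0,0,0],[0,0,0],[0,0,0],[0,0,0]], "hand": [10,10,60,60,60,60,60,70,85,85,85,85,85,85,85,85,85,85,85]}}

```text
t: 10.13
tcp_pos: [0.5267, 0.1085, 0.3177]
tool_rot: [0.704, 0.71, -0.007, -0.003]
force: [0.1, -0.2, 0.1]
finger_gap: 0.997
```

Run:
```python
from plan import *
s=manip.sense();print(s['tcp_pos'],s['tool_rot'],s['t'])
rows([.531,.09,.30],Rt(np.pi/2,0))
im=save('wrist','w4.png')
for l in('slot','flats'): print([(x['at'],x['score'],onplane('wrist',x['at'],[0,0,.14],[0,0,1])) for x in cams.spot_point(l,'wrist')[:1]])
print(proj('wrist',[.531,.12,.14]))
```

```text
[0.5267134  0.10848711 0.31771031] [ 0.70371326  0.71044563 -0.00674295 -0.00303167] 10.1333
1 [[-18.4, 4.4, 17.7]]
[-0.79, 0.3, 0.55]
[([328.9, 210.9], 0.93, array([0.52972656, 0.09473532, 0.14      ]))]
[([332.1, 168.4], 0.79, array([0.53175266, 0.12720845, 0.14      ]))]
[330.92864018 177.89445462]
```

Run:
```python
import cv2
i=cv2.imread('pics/w4.png')[120:270,235:425]
cv2.imwrite('pics/w4c.png',cv2.resize(i,None,fx=4,fy=4,interpolation=2))
```

View pics/w4c.png

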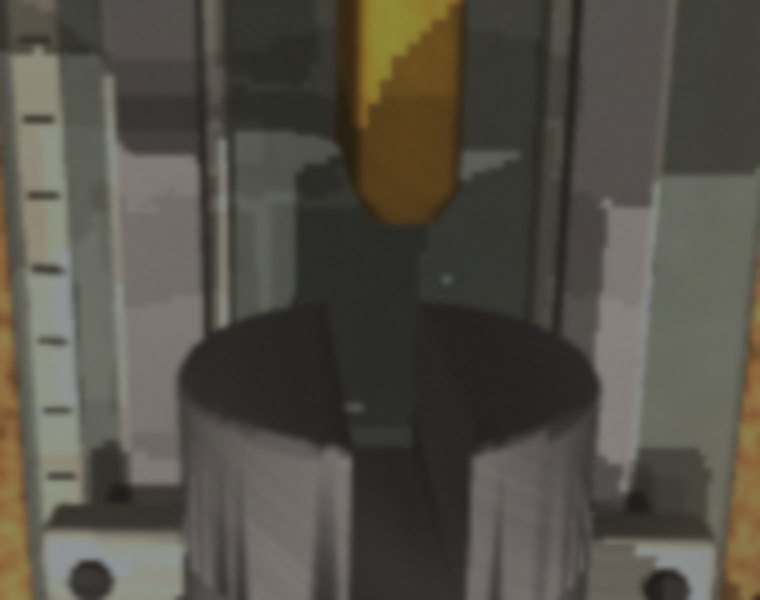

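The view shows the slot mouth at crop x 350–472 (upper end, y 447) and 325–420 (lower end, y 303). The brass upper end edge is at (372..430, 220), its left flat between x 338 and 358, and its right corner at 460. I'll convert these to angles.

Run:
```python
from ov import *
from scipy.optimize import least_squares
px=lambda c:np.array(c)/4.-.375+[235,120]
def slotpts(q,ax,y):
    zd=np.array([np.sin(q),0,np.cos(q)]); xd=np.array([np.cos(q),0,-np.sin(q)]);h=np.sqrt(.04**2-.01**2);c=np.array([ax,y,.14])
    return [c+s*xd*.01+u*zd*h for u in(1,-1) for s in(-1,1)]
so=[(350,447),(472,447),(325,303),(420,303)]
f=lambda p:np.concatenate([proj('wrist',a)-px(b) for a,b in zip(slotpts(*p),so)])
r=least_squares(f,[.1,.531,.095],x_scale=[.1,.01,.01]);print('slot',r.x.round(4),r.fun.round(1))
S=lambda p:head(p[0],p[2],p[1])
ho=dict(a1=(372,218),A1=(430,222),b1=(358,178),B1=(461,187),b0=(340,140))
def m(p):
    s=S(p);return dict(a1=s[0][1],A1=s[2][1],b1=s[0][2],B1=s[2][2],b0=s[0][3])
def g(p,skip=()):
    M=m(p);return np.concatenate([proj('wrist',M[k])-px(ho[k]) for k in ho if k not in skip])
for sk in((),('b0',),('a1','A1')):
    h=least_squares(lambda p:g(p,sk),[.1,.531,.13],x_scale=[.1,.01,.01]);print('head',sk,h.x.round(4),h.fun.round(1))
# x-only fit for q, ax with y fixed
gx=lambda p:np.array([ (proj('wrist',m([p[0],p[1],.1305])[k])-px(ho[k]))[0] for k in ho])
print('x-only',least_squares(gx,[.1,.531]).x, gx(least_squares(gx,[.1,.531]).x).round(1))
```

```text
slot [0.0774 0.5321 0.094 ] [ 0.1  1.  -0.1  0.3  0.4 -0.7 -0.4 -1. ]
head () [0.0628 0.5326 0.1282] [ 0.1  0.7  1.9 -0.4 -1.6  1.6 -0.6 -0.8  0.2 -1.3]
head ('b0',) [-0.3674  0.5413  0.1281] [ 0.2 -0.5  1.   0.2 -0.3  0.  -0.9  0.3]
head ('a1', 'A1') [0.0831 0.5329 0.1281] [-0.5  1.8  0.5 -0.8  0.1 -1.2]
x-only [0.06496765 0.53255968] [ 0.1  2.  -1.6 -0.5  0. ]
```

Slot 0.077 and flats 0.06–0.08 agree within 0.02 rad, and the 34 mm gap implies the head is at about 0.019. Now I go behind the sleeve end with the fingers shut to push it home.

>>> {"op": "drive_tool", "data": {"linear": [[-36,-5,0],[-39,-6,0],[-39,-6,0],[-39,-6,0],[-39,-6,0],[-39,-6,0],[-39,-6,0],[-39,-6,0],[-39,-6,0],[-39,-6,0],[0,0,0]], "rot": [[-0.4,0.1,0.3],[-0.4,0.1,0.3],[0,0,0],[0,0,0],[0,0,0],[0,0,0],[0,0,0],[0,0,0],[0,0,0],[0,0,0],[0,0,0]], "hand": [0,0,0,0,0,0,0,0,0,0,0]}}

```text
t: 11.2
tcp_pos: [0.4528, -0.3054, 0.3197]
tool_rot: [0.717, 0.697, -0.003, 0.004]
force: [0.1, -0.2, -0.3]
finger_gap: -0.001
```

>>> {"op": "drive_tool", "data": {"linear": [[5,7,38],[5,7,38],[0,1,36],[0,0,2],[0,0,0]], "rot": [[0,0.2,-0.8],[0,0.2,-0.8],[0,0,0],[0,0,0],[0,0,0]], "hand": [0,0,0,0,0]}}

```text
t: 11.62
tcp_pos: [0.4629, -0.3097, 0.2056]
tool_rot: [0.714, 0.7, -0.001, 0.006]
force: [0.8, -1.1, 0.7]
finger_gap: -0.002
```

>>> {"op": "drive_tool", "data": {"linear": [[18,3,0],[18,1,0],[12,0,0],[8,0,0],[6,0,0],[6,0,0],[6,0,0]], "rot": [[0,0,-0.8],[0,0,-0.5],[0,0,0],[0,0,0],[0,0,0],[0,0,0],[0,0,0]], "hand": [0,0,0,0,0,0,0]}}

```text
t: 12.2
tcp_pos: [0.4681, -0.2376, 0.2135]
tool_rot: [0.707, 0.707, -0.003, 0.015]
force: [-3.9, -10.5, -3.8]
finger_gap: 0.002
```

>>> {"op": "drive_tool", "data": {"linear": [[5,0,2],[5,0,2],[5,0,2],[5,0,1],[5,0,1]], "rot": [[0.4,0.2,0],[0.4,0.2,0],[0.4,0,0],[0,0,0],[0,0,0]], "hand": [0,0,0,0,0]}}

```text
t: 12.62
tcp_pos: [0.4738, -0.2246, 0.2116]
tool_rot: [0.703, 0.71, -0.015, 0.024]
force: [-2.9, -7.2, -1.1]
finger_gap: -0.002
```

>>> {"op": "drive_tool", "data": {"linear": [[5,-1,1],[5,-1,1],[5,-1,1],[5,-1,1],[5,-1,1]], "rot": [[0.1,0.7,0.1],[0.1,0.7,0.1],[0.1,0.7,0.1],[0.1,0.5,0],[0,0.5,0]], "hand": [0,0,0,0,0]}}

```text
t: 13.03
tcp_pos: [0.4738, -0.2126, 0.2113]
tool_rot: [0.702, 0.712, -0.005, 0.019]
force: [-2.1, -7.1, 1.1]
finger_gap: -0.001
```

>>> {"op": "drive_tool", "data": {"linear": [[5,-1,1],[5,-1,1],[5,-1,1],[5,-1,1],[5,-1,1]], "rot": [[0.1,0.6,0.1],[0.1,0.6,0.1],[0.1,0.6,0.1],[0.1,0.5,0],[0,0.5,0]], "hand": [0,0,0,0,0]}}

```text
t: 13.45
tcp_pos: [0.4734, -0.2008, 0.2111]
tool_rot: [0.7, 0.714, 0.003, 0.016]
force: [-2.0, -7.7, 0.1]
finger_gap: 0.0
```

Run:
```python
from h import *
q={}
for l in('slot','flats','crank_grip','lever_pivot','lever_ball'):
    for c in('scene','top'):
        if (c,) not in q: cams.snapshot(c);q[(c,)]=1
        z=cams.spot_point(l,c)
        if z: q[l,c]=z[0]['at']
    if (l,'scene') in q and (l,'top') in q: print(l,tri(ray('scene',q[l,'scene']),ray('top',q[l,'top'])))
    elif (l,'scene') in q: print(l,'s',onplane('scene',q[l,'scene'],[0.532,0,.14],[0,0,1]))
s=manip.sense();print(s['tcp_pos'],s['force'])
```

```text
slot [0.53221439 0.1394432  0.13970824]
flats [0.53553087 0.12853045 0.13724036]
lever_pivot [0.61341265 0.03227745 0.10055344]
lever_ball [ 0.61467932 -0.03622603  0.23234263]
[ 0.47334795 -0.20001635  0.21109956] [-1.38987131 -5.29037286  0.19744071]
```

The chuck has moved about 42 mm and passed over the specimen's end at a steady 7–8 N, so it entered cleanly. I'll carry on to the stop.

>>> {"op": "drive_tool", "data": {"linear": [[5,-1,1],[5,-1,1],[5,-1,1],[5,-1,1],[5,-1,1],[5,-1,1]], "rot": [[0,0.5,0.2],[0,0.5,0.2],[0,0.5,0.2],[0,0.5,0.1],[0,0.5,0],[0,0.5,0]], "hand": [0,0,0,0,0,0]}}

```text
t: 14.55
tcp_pos: [0.4725, -0.1857, 0.211]
tool_rot: [0.701, 0.713, 0.014, 0.017]
force: [-1.8, -8.0, 1.5]
finger_gap: -0.0
```

>>> {"op": "drive_tool", "data": {"linear": [[5,-1,1],[5,0,1],[5,0,1],[5,0,1]], "rot": [[0.5,0.3,0.2],[0.5,0.3,0.2],[0.5,0.3,0.2],[0.5,0.3,0.1]], "hand": [0,0,0,0]}}

```text
t: 14.88
tcp_pos: [0.4744, -0.1765, 0.211]
tool_rot: [0.702, 0.712, 0.003, 0.01]
force: [-7.0, -16.9, -0.3]
finger_gap: 0.003
```

>>> {"op": "drive_tool", "data": {"linear": [[5,-1,0],[5,-1,0]], "rot": [[0,0,0],[0,0,0]], "hand": [0,0]}}

```text
t: 15.05
tcp_pos: [0.4741, -0.1752, 0.2126]
tool_rot: [0.699, 0.715, -0.003, 0.019]
force: [-3.8, -15.2, -4.0]
finger_gap: -0.002
```

Run:
```python
from h import *
q={}
for l in('slot','flats','crank_grip','lever_pivot','lever_ball'):
    for c in('scene','top'):
        if (c,) not in q: save(c,c+'5.png');q[(c,)]=1
        z=cams.spot_point(l,c)
        if z: q[l,c]=z[0]['at']
    if (l,'scene') in q and (l,'top') in q: print(l,tri(ray('scene',q[l,'scene']),ray('top',q[l,'top'])))
    elif (l,'scene') in q: print(l,'s',onplane('scene',q[l,'scene'],[0.532,0,.14],[0,0,1]))
s=manip.sense();print(s['tcp_pos'],s['force'])
```

```text
slot [0.53287175 0.16153074 0.13607936]
crank_grip [ 0.47516269 -0.12478837  0.15256653]
lever_pivot [0.61494725 0.05572648 0.10031819]
lever_ball [ 0.61371532 -0.01735264  0.23089249]
[ 0.47413362 -0.17526223  0.21260228] [ -3.42033123 -14.34425225  -2.80724541]
```

>>> {"op": "drive_tool", "data": {"linear": [[7,0,1],[7,0,1]], "rot": [[0.3,0.5,0],[0.3,0.5,0]], "hand": [0,0]}}

```text
t: 15.82
tcp_pos: [0.4752, -0.1743, 0.2125]
tool_rot: [0.695, 0.718, -0.01, 0.021]
force: [-9.4, -23.6, -2.1]
finger_gap: 0.001
```

The head resists 24 N without moving, and the chuck has travelled about 66 mm with 32 mm of overlap, so it is home. I'll back off, rise, and go to the −y side of the red ball.

>>> {"op": "drive_tool", "data": {"linear": [[-20,0,0],[-10,0,-20],[0,0,-36],[0,0,-36],[20,36,0],[20,36,0],[15,36,0],[15,36,0],[0,0,0]], "rot": [[0.5,1.2,0.9],[0.5,1.2,0.9],[0,0,0],[0,0,0],[0,0,0],[0,0,0],[0,0,0],[0,0,0],[0,0,0]], "hand": [0,0,0,0,0,0,0,0,0]}}

```text
t: 16.57
tcp_pos: [0.6255, -0.138, 0.3159]
tool_rot: [0.711, 0.704, -0.001, 0.006]
force: [-0.8, -0.2, -0.2]
finger_gap: 0.004
```

Run:
```python
from plan import *
s=manip.sense();print(s['tcp_pos'],s['tool_rot'],s['force'])
q={}
for c in('scene','top'): 
    cams.snapshot(c); z=cams.spot_point('lever_ball',c)
    if z:q[c]=z[0]['at']
if len(q)==2: print(tri(ray('scene',q['scene']),ray('top',q['top'])))
rows([.616,-.08,.285],Rt(np.pi/2))
```

```text
[ 0.62550754 -0.13798684  0.31593492] [ 0.71059587  0.70357431 -0.00088912  0.00599176] [-0.75700365 -0.19142135 -0.23542702]
2 [[30.3, -1.6, 14.5], [30.2, -1.4, 14.7]]
[-0.09, 0.25, -0.38]
```

>>> {"op": "drive_tool", "data": {"linear": [[28,-5,15],[28,-3,15],[0,-1,1],[10,0,0],[10,0,0],[10,0,0]], "rot": [[0,0.3,-0.4],[0,0.3,-0.4],[0,0,0],[0,0,0],[0,0,0],[0,0,0]], "hand": [0,0,0,0,0,0]}}

```text
t: 17.27
tcp_pos: [0.6037, -0.0587, 0.2835]
tool_rot: [0.711, 0.703, -0.002, -0.002]
force: [-0.5, -0.4, -0.5]
finger_gap: -0.0
```

>>> {"op": "drive_tool", "data": {"linear": [[0,12,0],[2,2,0],[10,0,0],[10,0,0],[10,0,0],[10,0,0]], "rot": [[0,0,-0.5],[0,0,0],[0,0,0],[0,0,0],[0,0,0],[0,0,0]], "hand": [0,0,0,0,0,0]}}

```text
t: 17.77
tcp_pos: [0.6189, -0.0194, 0.2895]
tool_rot: [0.709, 0.705, -0.005, 0.006]
force: [-1.5, -4.0, 4.3]
finger_gap: 0.005
```

>>> {"op": "drive_tool", "data": {"linear": [[12,-1,3],[12,-1,2],[12,-1,1],[12,-1,1],[12,-1,1],[12,0,1]], "rot": [[0,0.3,-0.2],[0,0.3,0],[0,0.3,0],[0,0.3,0],[0,0.3,0],[0,0.3,0]], "hand": [0,0,0,0,0,0]}}

```text
t: 18.27
tcp_pos: [0.6157, 0.0548, 0.2853]
tool_rot: [0.709, 0.706, 0.008, 0.002]
force: [-0.4, -2.9, 1.3]
finger_gap: 0.002
```

>>> {"op": "drive_tool", "data": {"linear": [[12,0,1],[12,0,2],[12,0,2],[12,0,2],[8,0,1]], "rot": [[0,0,0],[0,0,0],[0,0,0],[0,0.2,0],[0,0.2,0]], "hand": [0,0,0,0,0]}}

```text
t: 18.68
tcp_pos: [0.6146, 0.1119, 0.275]
tool_rot: [0.706, 0.708, 0.002, 0.004]
force: [-3.3, -39.1, 12.5]
finger_gap: 0.002
```

The hard stop was met at ball y≈0.14, as expected. I'll back off and check.

>>> {"op": "drive_tool", "data": {"linear": [[-12,0,0],[-25,0,0],[-25,0,-20],[-20,-30,-36],[-20,-36,-36],[0,-40,-20],[0,-40,0],[0,0,0]], "rot": [[0,0,0],[0,0,0],[0,0,0],[0,0,0],[0,0,0],[0,0,0],[0,0,0],[0,0,0]], "hand": [0,0,0,0,0,0,0,0]}}

```text
t: 19.35
tcp_pos: [0.475, 0.0244, 0.3707]
tool_rot: [0.705, 0.709, 0.001, -0.01]
force: [-1.5, 0.5, -0.5]
finger_gap: -0.004
```

Run:
```python
from plan import *
s=manip.sense();print(s['tcp_pos'],s['force'],s['t'])
q={}
for l in('slot','crank_grip','lever_pivot','lever_ball'):
    for c in('scene','top'):
        if (c,) not in q: im=save(c,c+'6.png');q[(c,)]=1
        z=cams.spot_point(l,c)
        if z: q[l,c]=z[0]['at']
    if (l,'scene') in q and (l,'top') in q: print(l,tri(ray('scene',q[l,'scene']),ray('top',q[l,'top'])))
    elif (l,'scene') in q: print(l,'s',q[l,'scene'])
i=cv2.imread('pics/scene6.png')[120:310,190:460]
cv2.imwrite('pics/s6c.png',cv2.resize(i,None,fx=2.9,fy=2.9,interpolation=2))
```

```text
[0.4749821  0.02441731 0.37074134] [-1.53296158  0.47635077 -0.45843093] 19.35
slot s [428.5, 248.3]
crank_grip [ 0.47200311 -0.12628511  0.14757739]
lever_pivot s [337.0, 274.4]
lever_ball s [401.3, 228.8]
```

View pics/s6c.png

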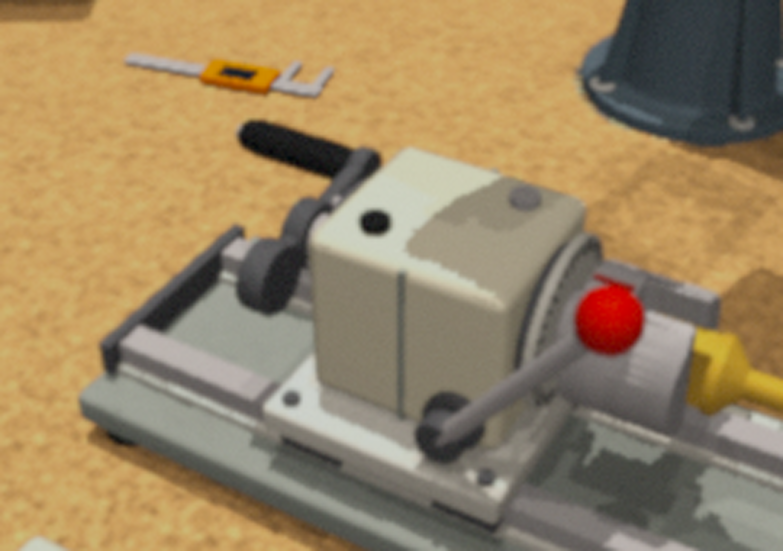

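The picture shows the chuck over the brass flats and the lever leaning to the specimen side, ball at crop (610,320). I'll do one numeric check on swing and slide.

Run:
```python
from h import *
on=lambda p:onplane('scene',p,[.6145,0,0],[1,0,0])
print('pivot start/now',on([304,259]),on([337,274.4]))
r=cams.snapshot('scene');A=[cams.spot_point(l,'scene')[0]['at'] for l in('lever_pivot','lever_ball')]
m=cams.regions_of('lever_ball','scene')
p,b=on(A[0]),on(A[1]);d=b-p;print(p,b,'v',.61+np.arctan2(d[1],b[2]-.098),'r',np.linalg.norm(d))
im=cv2.imread('pics/scene6.png').astype(int);M=(im[...,2]>150)&(im[...,1]<60)&(im[...,0]<60);ys,xs=np.nonzero(M[200:260,380:430]);print('red centroid',xs.mean()+380,ys.mean()+200,on([xs.mean()+380,ys.mean()+200]))
for s in(.080,.085): 
  for v in(1.1,1.22):
    P=np.array([.6145,-.0075+s-.019,.098]);print(s,v,proj('scene',P+.15*np.array([0,np.sin(v-.61),np.cos(v-.61)])),proj('scene',P))
```

```text
pivot start/now [ 0.6145     -0.01111622  0.09811027] [0.6145     0.04848589 0.0938184 ]
[0.6145     0.04742439 0.09437358] [0.6145     0.14463843 0.22320933] v 1.2701916830655802 r 0.1613977103747086
red centroid 400.39344262295083 226.8655737704918 [0.6145     0.1381809  0.22561443]
0.08 1.1 [390.5676385  220.58649353] [339.93446815 273.65174278]
0.08 1.22 [400.92429437 229.96593827] [339.93446815 273.65174278]
0.085 1.1 [394.17044407 221.79245839] [342.82749239 274.82148819]
0.085 1.22 [404.55567333 231.2004446 ] [342.82749239 274.82148819]
```

The travel estimates scatter (60–67 mm, against 66 needed). I'll check the chuck's front face directly with the same wrist view as before.

>>> {"op": "drive_tool", "data": {"linear": [[30,12,0],[36,12,0],[36,12,0],[36,12,10],[8,2,20],[0,0,18],[0,0,0],[0,0,0]], "rot": [[-0.3,-0.3,0],[-0.3,-0.3,0],[0,0,0],[0,0,0],[0,0,0],[0,0,0],[0,0,0],[0,0,0]], "hand": [0,0,0,0,0,0,0,0]}}

```text
t: 20.72
tcp_pos: [0.5398, 0.1738, 0.3244]
tool_rot: [0.706, 0.708, 0.007, 0.006]
force: [0.4, 0.6, 0.9]
finger_gap: 0.002
```

Run:
```python
from h import *
s=manip.sense();print(s['tcp_pos'],s['tool_rot'],s['t'])
im=cv2.imread('pics/w7.png') if 0 else save('wrist','w7.png')[:,:,::-1].copy()
h=np.sqrt(.04**2-.01**2)
x,y=[int(v) for v in proj('wrist',[.532,.16,.16])];x0,y0,k=max(0,x-70),max(0,y-75),5
t=cv2.resize(im[y0:y0+115,x0:x0+150],None,fx=k,fy=k,interpolation=2);print(x0,y0)
for yf,c in((.154,(0,0,255)),(.162,(0,255,0))):
    P=[[.532+.04*np.sin(a),yf,.14+.04*np.cos(a)] for a in np.linspace(-2,2,60)]
    cv2.polylines(t,[np.int32([(proj('wrist',p)-[x0,y0]+.5)*k for p in P])],False,c,1,cv2.LINE_AA)
cv2.imwrite('pics/w7c.png',t)
```

```text
[0.53976095 0.17380513 0.32437804] [0.70639331 0.70775975 0.00661977 0.00638786] 20.7167
237 145
```

View pics/w7c.png

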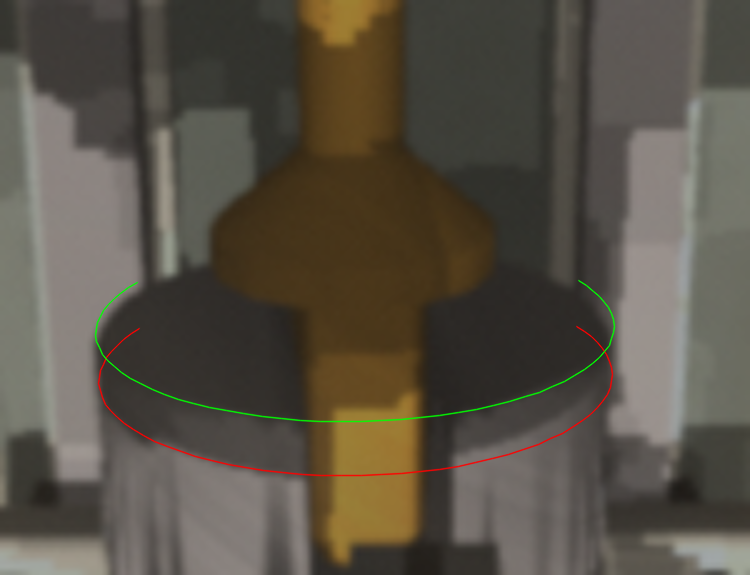

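The rim sits nearer the y=0.155 curve than 0.161. I'll fit the rim the same way in the before (w4) and now (w7) images to get the true travel.

```bash
cat > rim.py <<'E'
from h import *
from scipy.optimize import least_squares
m,f=K('wrist');s=manip.sense();Tn=R.from_quat(s['tool_rot']);Rc=R.from_rotvec(m['rvec']) # world->cam
oc=-Rc.inv().apply(m['tvec']); ct=Tn.inv().apply(oc-s['tcp_pos']); Rct=Rc*Tn  # tool->cam rot
def pj(P,pos,rot,d=0):
    T=R.from_quat(rot);o=pos+T.apply(ct);c=(Rct*T.inv()).apply(np.array(P)-o);c=R.from_rotvec([0,0,d]).apply(c);u=c[:,:2]/c[:,2:];u=u*(1+m['k1']*(u**2).sum(1)[:,None]);return u*f+[m['cx'],m['cy']]
def rim(name,pos,rot,y0,hy):
    im=cv2.GaussianBlur(cv2.imread(name),(3,3),0).astype(float).mean(2);pos=np.array(pos)
    g=cv2.Sobel(im,cv2.CV_64F,0,1,ksize=3)
    A=np.r_[np.linspace(-1.2,-.4,25),np.linspace(.45,1.2,25)]
    arc=lambda ax,y,a:np.stack([ax+.04*np.sin(a),y+0*a,.14+.04*np.cos(a)],1)
    pts=[]
    for p in pj(arc(.532,y0,A),pos,rot):
        c=int(round(p[0]));r=np.arange(int(p[1])-9,int(p[1])+9);i=g[r,c];j=i.argmax()
        if i[j]>25 and 0<j<17: pts.append([c,r[j]+.5*(i[j-1]-i[j+1])/(i[j-1]-2*i[j]+i[j+1])])
    pts=np.array(pts); B=np.linspace(-1.6,1.6,400)
    def res(p):
        C=pj(arc(p[0],p[1],B),pos,rot,p[2]);return np.interp(pts[:,0],C[:,0],C[:,1])-pts[:,1]
    q=least_squares(res,[.532,y0,0],loss='soft_l1',x_scale=[.01,.01,.1]);print(name,len(pts),'ax,y,roll',q.x.round(4),'rms',np.median(abs(q.fun)).round(2))
E
python3 - <<'E'
from rim import *
for y in(.092,.096): rim('pics/w4.png',[0.5267134,0.10848711,0.31771031],[0.70371326,0.71044563,-0.00674295,-0.00303167],y,0)
for y in(.154,.158): rim('pics/w7.png',[0.53976095,0.17380513,0.32437804],[0.70639331,0.70775975,0.00661977,0.00638786],y,0)
E
```

```text
pics/w4.png 50 ax,y,roll [0.5315 0.0962 0.0309] rms 0.85
pics/w4.png 50 ax,y,roll [0.5315 0.0961 0.0306] rms 0.82
pics/w7.png 46 ax,y,roll [ 0.53    0.1556 -0.0171] rms 0.23
pics/w7.png 47 ax,y,roll [5.296e-01 1.553e-01 1.000e-04] rms 0.36
```

Run:
```python
from h import *
im=cv2.imread('pics/w7.png');x0,y0,k=262,205,8
t=cv2.resize(im[y0:y0+72,x0:x0+95],None,fx=k,fy=k,interpolation=2)
t=np.clip(t.astype(float)*1.6+15,0,255).astype(np.uint8)
for q,name in ((.08,'s'),):
    zd=np.array([np.sin(q),0,np.cos(q)]);xd=np.array([np.cos(q),0,-np.sin(q)])
    for yf,c in((.155,(0,0,255)),(.161,(0,255,0))):
        for yy in(yf,yf-.035):
            for R0 in (.0385,):
                P=[np.array([.532,yy,.14])+s*xd*.01+zd*R0 for s in(-1,1)]
                cv2.polylines(t,[np.int32([(proj('wrist',p)-[x0,y0]+.5)*k for p in P])],False,c,1,cv2.LINE_AA)
    for ye in(.126,.129):
        P=[np.array([.532,ye,.14])+s*xd*.0055+zd*.0213 for s in(-1,1)]
        cv2.polylines(t,[np.int32([(proj('wrist',p)-[x0,y0]+.5)*k for p in P])],False,(255,255,0),1,cv2.LINE_AA)
cv2.imwrite('pics/w8c.png',t)
```

```text
(no output)
```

View pics/w8c.png

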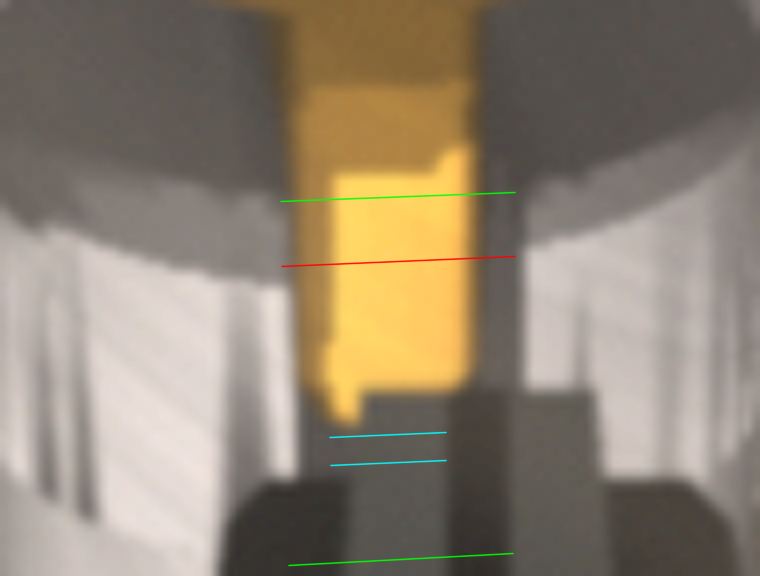

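With the contrast raised, the true face rim (dark face to grey cylinder) is at crop (285,200) and (530,185). That is on the green 0.161 m line, and the brighter edge I had fitted is a shadow boundary. So the chuck face is at 0.161, against 0.1605 expected at home. Robot is clear, so I'll hand in.

```bash
python3 -c "
from h import *
s=manip.sense();print(s['t'],s['force'],s['tcp_pos']);print(order.sign_off())"
```

```text
20.7667 [-0.10871176  0.75993076  0.464596  ] [0.53952449 0.17348169 0.32432593]
the job is handed in; nothing more can be done
None
```

The torsion tester is set up and the job is handed in at about 20.8 s: crank aligned, drive head home, clamp lever over, and the arm clear of everything.

- **Alignment:** I turned the crank from about 1.9 rad to about 0.08 rad. The slot read 0.077 rad and the flats 0.06–0.08 rad in the same picture.
- **Sliding home:** I pushed on the end of the crank sleeve. It took about 7–8 N all the way, including where the specimen's end enters the slot. At the stop it did not move under 24 N.
- **Clamp:** I pushed the red ball over to its stop, where the force rose to 39 N. The ball then measured about 0.14 m in y and 0.22 m up, which fits full clamp at 1.22 rad. I saw nothing else on the bench moved, though I did not check every object.

**Checks that disagreed:**
- Head travel from the scene and top cameras came out at 60–67 mm, against 66 mm needed.
- An automatic fit of the chuck's rim put its front face at 0.1555 m, about 5 mm short of home. In the enlarged picture I judged that fit had followed a shadow edge. The real rim lies on the 0.161 m line, and 0.1605 m is expected at home.

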